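# Unlatch the analyser, take out the sample cell, latch the carriage again

### The arm

A 6-joint arm with a two-finger parallel gripper is mounted at the origin on the work surface. World frame = base frame: x ahead of the robot, y to its left, z up, the work surface at z = 0. Lengths are in m, angles in rad, forces in N, time in s.
With the tool pointing down it reaches from about 0.25 to 0.775 m from the base axis. Payload 4 kg.
Tool frame: the origin (TCP) lies midway between the tips of the shut fingers; the grasp point (between the pads) lies 19 mm behind it; z points along the fingers, y is the line along which they close (so a half turn about z gives the same grasp; the last joint's range is limited). The gripper opens to 94 mm and grips with 3 to 60 N. Pads are 16 mm wide; open, the fingers measure 119 mm over their backs; the gripper's body (75 mm by 177 mm) begins 78 mm behind the grasp point.
Start: joints at [-1.45, 0.087, 1.371, -0, 1.684, -0.103], TCP at [0.122, -0.536, 0.206] pointing down, gripper open.
Joint ranges: [-3.1, 3.1], [-0.76, 2.03], [0.27, 2.55], [-1.08, 4.22], [0.17, 2.65], [-2.57, 2.57]. Speed limits (rad/s): [2.79, 2.79, 3.14, 3.14, 3.14, 3.14].

### API

Orientations are given as a unit quaternion [x, y, z, w].
In Python, from bench import readout, viewer, ticket gives the robot as it stands.
- The arm moves only by the shell command python3 -m inch 'ROWS' [FORCE]. ROWS is JSON, a list of rows, each a list of 7 numbers: the turn, a rotation vector about the tool's x, y, z in rad, then the shift along the tool's x, y, z in cm, then the gripper command: -1 is fully open, 1 is shut, values between are in proportion. In form: [[rx, ry, rz, tx, ty, tz, jaw], ...]. A call has 1 to 20 rows; each row shifts and turns the commanded pose from where the row before left it, along the tool's axes as they then stand; what a row does not reach is not made up. A row lasts 1/10 s, in which the tool goes at most 50 mm and 8.59 degrees, less where a joint would pass 70% of its speed; a pose out of reach is approached as far as the arm can. A call with a gripper value outside its range is refused whole. The fingers move at their own pace and stop on an object; FORCE is the grip in N (left out, the last holds). Time passes only in rows, so rows that do not move let the fingers close. It gives the time, the measured TCP pose, the force, the opening and the grip force at its end, in the units of the state.
- readout.observe(): the state, without advancing time (a new reading comes with each control period).
- viewer.grab_frame(name): name is "scene" or "top" or "wrist"; returns a dict with "image" (384x512x3 uint8, blue, green, red), "z_map" (384x512 float32, m along the optical axis (not along the pixel's ray), 0 where there is no reading), "camera_matrix" (3x3 intrinsics, pixels), "k1" (the pictures are not rectified: a ray, as slopes to the right and down, at radius r is drawn at 1 + k1 r^2 times it, then the intrinsics apply), "R" (3x3) and "t" (3): a world point X has camera coordinates R X + t. Camera axes: x right, y down, z forward; pixel columns grow to the right and rows downward; lengths in m; the calibration is good to about 2 mm. A picture is of the moment at which its call begins.
- ticket.finish_job(): hands the job in; it is judged then, once.
Trained networks look in a picture, given as the dict that the camera call returned (one of the last four; its "shot" number tells which), for a name from the list of things; names that differ only in an ending like _2 or _b are one class to them, and where a whole thing is asked for, a point or a joint stands for the part that bears it (a point fixed in the world has none). Each returns a list of dicts, best first, with "confidence" (0 to 1); they miss things now and then, are a little off and sometimes report something else, mostly with a low value. They report only what shows in the picture. A call takes as long as a camera call.
- viewer.spot_in(picture, thing): "rect" ([centre column, centre row, width, height] in pixels, round what is visible of it).
- viewer.pinpoint(picture, thing): "location" ([column, row] in pixels: a listed point, or the origin of a listed thing).
The state is a dict: "time_s": time; "q": joint angles; "qd": joint speeds; "tau": joint torques, N m; "tool_pos": TCP position; "eef_rot": TCP orientation; "wrist_force": force on the tool from outside, world axes, zero at the start; "torque": the same for the moment, N m; "finger_gap": finger opening in m; "finger_force": force on a finger pad.
Only numpy, scipy, OpenCV 4.12 (cv2) and the standard library are available. Lean on these libraries where they do the work, as an engineer would, in place of code of your own. Each camera call takes 0.05 s, during which the arm holds its last target. There are 200 camera calls.

### The job

The analyser is done with its sample. Press and let go of its blue push-push key so that the locked sample carriage rises, lift the sample cell out and set it fully down in the empty green stand without dropping or tipping it, then press and let go of the key once more so that the empty carriage stays locked down. How deep the key must go before it clicks is different on every unit and for unlocking and locking: feel for its springy stop, press with the fingers and never with more than 20 N, and leave the spare cell and the other things on the bench alone.

Things in the scene. Friction and masses are not known exactly. Their poses are not given: they have to be found in the camera images.
- analyser: Analyser fixed to the bench: lilac case 240 (x) x 200 (y) mm, flat white deck 110 mm above the bench. Origin: centre of its underside; x and y along its sides, z up. From its centre the blue key is at x = -45 mm, y = 0 and the sample carriage at x = +50 mm, y = 0; both stick up through round holes in the deck (34 mm at the key, 40 mm at the carriage).
- carriage (a joint): Height (m) of the sprung carriage and key, one piece moving straight up and down. 0 (within 1 mm) = locked; 0.030 = unlocked, at its upper stop; negative = pressed beyond the lock. From locked, pressing to the click and letting go makes it rise by itself; from risen, pressing to the click and letting go leaves it locked at 0. Let go before the click, it returns to the state it had.
- key_top (a point): Centre of the flat top of the blue round key (28 mm in diameter); it moves with the carriage: 140 mm above the bench when locked (30 mm above the deck), 170 mm when risen.
- key: The blue key and stem, rigid with the carriage (origin: the analyser's, raised by the joint). The clicks are hidden 5 to 20 mm below the locked height, differ from unit to unit, and unlocking and locking differ too; 1 to 3 mm later comes a springy end stop. Force to hold it: about 4 N risen, 7 N at the lock, 8 to 9 N just before the stop, then about 4 N more per mm. 11 to 15 N always clicks.
- cup_mouth (a point): Centre of the rim of the aluminium cup (35 mm outside, 26 mm inside, 32 mm deep) in which the cell stands; 85 mm above the bench when locked (inside the case), 115 mm when risen (5 mm above the deck).
- cell: Sample cell, upright round vial, 50 to 85 g: amber body 22 mm in diameter, 28 mm tall, with a tapered foot; on it a black cap (white dot) 30 mm in diameter, 28 mm tall, to grip by. Origin: centre of its underside, z up; the cap runs 28 to 56 mm above it. It starts in the cup, cap resting on the rim, cap top 3 mm above the deck while locked, 33 mm when risen.
- green_stand_well (a point): Centre of the mouth of the well in the green stand, a fixed green block 56 x 56 mm, 45 mm tall (the mouth is in its top). The well is 25 mm in diameter and 33 mm deep with a chamfered mouth; when seated, the cell's cap rests on the block's top and its origin is 28 mm below this point. Green and white stand may change places.
- white_stand: Like the green stand, but white; it holds the spare cell and is not to be used. Origin: centre of its underside.
- spare_cell: A second cell of the same look, standing in the white stand; leave it alone. Origin: centre of its underside.
- reagent_bottle: Amber bottle with blue cap, 84 mm in diameter, 160 mm tall; bystander. Origin: centre of its underside.
- tablet_jar: Small amber jar with white cap, 48 mm in diameter, 70 mm tall; bystander. Origin: centre of its underside.
- wash_bottle: White bottle, 60 mm in diameter, 130 mm tall; bystander. Origin: centre of its underside.
- beaker: Clear beaker, 64 mm in diameter, 80 mm tall; bystander. Origin: centre of its underside.
- scoop: Steel spatula 170 mm long lying on the bench; bystander. Origin: on its underside.
- die_set: Steel pressing die, 54 mm in diameter, 65 mm tall; bystander. Origin: centre of its underside.

How it is judged:
By the outcome, as a careful person would: the job done as asked, in the order asked, and still so for the second after the job is handed in, with the robot touching nothing.
It also fails if it takes over 69 s, if anything falls off the work surface, if the arm or the gripper's body presses on something with over 40 N, if the wrist force passes 120 N, or if a joint passes its speed limit or range.

## Working session

There is one attempt and no reset: what is moved stays moved. The work goes in short steps, Python scripts to look and compute and a shell command to move; the robot and the scene stay as the last step left them, time stands still between calls to the robot, and variables do not carry over. Pictures are saved under pics/ and viewed, at most 10 in all, crops included, and the job is handed in when it is done.

```bash
mkdir -p pics; ls
cat > h.py <<'E'
import numpy as np, cv2
from bench import readout, viewer, ticket
from scipy.spatial.transform import Rotation as Ro
def ray(p,uv):
    K=np.array(p["camera_matrix"]); d=np.array([(uv[0]-K[0,2])/K[0,0],(uv[1]-K[1,2])/K[1,1]]); s=d.copy()
    for _ in range(20): s=d/(1+p["k1"]*(s@s))
    R=np.array(p["R"]); t=np.array(p["t"])
    return -R.T@t, R.T@np.array([s[0],s[1],1])
def at_z(p,uv,z):
    o,d=ray(p,uv); return o+d*(z-o[2])/d[2]
def at_depth(p,uv):
    o,d=ray(p,uv); u,v=int(round(uv[0])),int(round(uv[1])); return o+d*p["z_map"][v,u]
def tool(dw):  # world shift (m) -> tool cm
    s=readout.observe(); return Ro.from_quat(s["eef_rot"]).inv().apply(dw)*100
E
python3 - <<'E'
from h import *
s=readout.observe(); print({k:np.round(v,4).tolist() for k,v in s.items()})
for n in("top","scene"):
    p=viewer.grab_frame(n); cv2.imwrite(f"pics/{n}0.png",p["image"])
    for th,z in(("key_top",.14),("cup_mouth",.085),("green_stand_well",.045),("analyser",0),("cell",None),("spare_cell",None),("white_stand",0)):
        for r in viewer.pinpoint(p,th)[:3]:
            l=r["location"]; print(n,th,np.round(l,1),round(r["confidence"],2),np.round(at_z(p,l,z),4) if z is not None else "", np.round(at_depth(p,l),4))
E
```

```text
pics
{'time_s': 0.0, 'q': [-1.4501, 0.088, 1.3722, -0.0, 1.6836, -0.1031], 'qd': [-0.0006, 0.0006, 0.001, -0.0003, 0.0004, 0.0], 'tau': [-0.0001, -34.0189, -30.2426, 0.0718, 0.0332, -0.0002], 'tool_pos': [0.122, -0.5357, 0.2043], 'eef_rot': [0.9937, 0.1117, -0.0, -0.0011], 'wrist_force': [0.0812, -0.5095, -0.4804], 'torque': [-0.0159, 0.0009, 0.0216], 'finger_force': 0.0, 'finger_gap': 0.094}
top key_top [195.2 207.5] 0.46 [0.5044 0.1786 0.14  ] [0.5045 0.1789 0.1382]
top green_stand_well [310.7 210.3] 0.59 [ 0.5025 -0.1386  0.045 ] [ 0.5044 -0.1416  0.0135]
top green_stand_well [207.  196.6] 0.29 [0.5422 0.1605 0.045 ] [0.5361 0.151  0.1129]
top analyser [203.4 194.3] 0.73 [0.5532 0.1778 0.    ] [0.5427 0.1613 0.1108]
top cell [209.6 179.6] 0.45  [0.5833 0.1447 0.1114]
top spare_cell [368.6 220.2] 0.46  [ 0.4728 -0.2986  0.0726]
top white_stand [366.7 218.6] 0.57 [ 0.4802 -0.3092  0.    ] [ 0.478  -0.2972  0.0546]
scene key_top [297.4 155.3] 0.58 [0.5044 0.1864 0.14  ] [0.4997 0.1915 0.1363]
scene green_stand_well [214.4 215.8] 0.87 [ 0.5001 -0.1498  0.045 ] [ 0.4848 -0.1395  0.0313]
scene analyser [296.4 200.9] 0.73 [0.5534 0.1475 0.    ] [0.6414 0.0496 0.0897]
scene cell [308.6 188.3] 0.64  [0.632  0.11   0.1054]
scene spare_cell [165.4 241.9] 0.72  [ 0.513  -0.3227  0.0443]
scene white_stand [163.7 247.1] 0.87 [ 0.4815 -0.3152  0.    ] [ 0.5135 -0.3299  0.0298]
```

Run:
```python
import cv2,numpy as np
a=cv2.imread("pics/top0.png");b=cv2.imread("pics/scene0.png")
c=cv2.resize(a[130:290,130:410],None,fx=2.8,fy=2.8,interpolation=cv2.INTER_CUBIC)
cv2.imwrite("pics/topc.png",c)
```

```text
(no output)
```

View pics/topc.png

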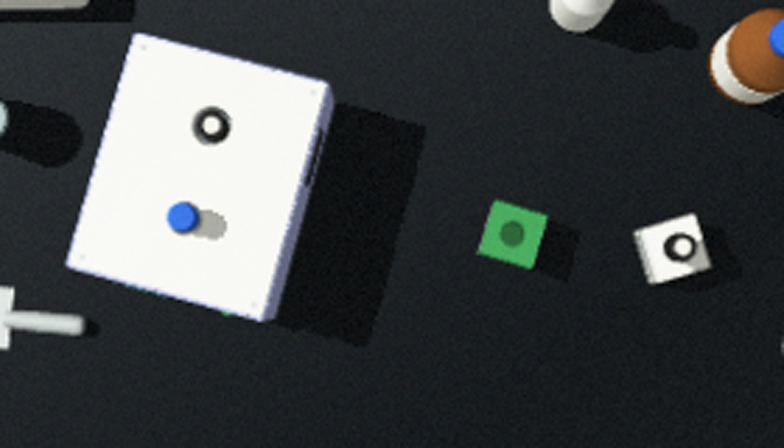

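View pics/scene0.png

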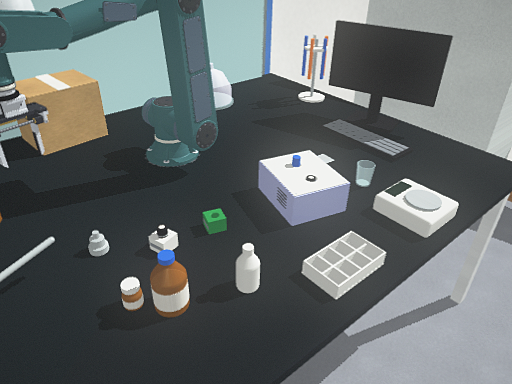

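The top view shows the key at (195,207), the cell cap dot at about (205,175), the green well at about (313,214) and the spare cell in the white stand at about (373,218). The arm's route to the analyser is clear.

Run:
```python
from h import *
p=viewer.grab_frame("top"); k=at_z(p,(195.3,207.5),.14); c=at_z(p,(205.4,174.6),.113); g=at_z(p,(312.9,213.6),.045)
print(k,c,g,np.linalg.norm((c-k)[:2]),np.degrees(np.arctan2(*(c-k)[1::-1])))
s=readout.observe();print(tool(np.array([k[0]-.02,k[1],.27])-s["tool_pos"]))
```

```text
[0.5044308  0.17830542 0.14      ] [0.59700722 0.15629891 0.113     ] [ 0.49301457 -0.14483979  0.045     ] 0.09515608054876601 -13.371705112912862
[ 51.19161731 -61.63855677  -6.4559685 ]
```

```bash
python3 -m inch '[[0,0,0,2.56,-3.08,-0.6,1],[0,0,0,2.56,-3.08,-0.6,1],[0,0,0,2.56,-3.08,-0.6,1],[0,0,0,2.56,-3.08,-0.6,1],[0,0,0,2.56,-3.08,-0.6,1],[0,0,0,2.56,-3.08,-0.6,1],[0,0,0,2.56,-3.08,-0.6,1],[0,0,0,2.56,-3.08,-0.6,1],[0,0,0,2.56,-3.08,-0.6,1],[0,0,0,2.56,-3.08,-0.6,1],[0,0,0,2.56,-3.08,0,1],[0,0,0,2.56,-3.08,0,1],[0,0,0,2.56,-3.08,0,1],[0,0,0,2.56,-3.08,0,1],[0,0,0,2.56,-3.08,0,1],[0,0,0,2.56,-3.08,0,1],[0,0,0,2.56,-3.08,0,1],[0,0,0,2.56,-3.08,0,1],[0,0,0,2.56,-3.08,0,1],[0,0,0,0,0,0,1]]' 20
cat >> h.py <<'E'
def look(n,things,name=None):
    p=viewer.grab_frame(n)
    if name: cv2.imwrite(f"pics/{name}.png",p["image"])
    for th,z in things:
        for r in viewer.pinpoint(p,th)[:2]:
            l=r["location"]; print(n,th,np.round(l,1),round(r["confidence"],2),np.round(at_z(p,l,z),4))
    return p
def blob(p,lo,hi,z,minA=60):
    hsv=cv2.cvtColor(p["image"],cv2.COLOR_BGR2HSV); m=cv2.inRange(hsv,np.array(lo),np.array(hi))
    n,_,st,ce=cv2.connectedComponentsWithStats(m)
    for i in range(1,n):
        if st[i,4]>=minA: 
            q=st[i,:2]+st[i,2:4]/2-.5
            print(st[i].tolist(),np.round(ce[i],1),"centroid",np.round(at_z(p,ce[i],z),4),"boxc",np.round(at_z(p,q,z),4))
E
python3 - <<'E'
from h import *
s=readout.observe();print(s["q"],s["tool_pos"],s["eef_rot"],s["wrist_force"])
p=look("wrist",[("key_top",.14)],"w1")
blob(p,(100,120,60),(130,255,255),.14)
print("top");p=viewer.grab_frame("top");blob(p,(100,120,60),(130,255,255),.14,30)
E
```

```text
time_s: 2.85
tool_pos: [0.4673, 0.1457, 0.2642]
eef_rot: [0.993, 0.114, -0.001, -0.001]
wrist_force: [-0.9, 0.1, 0.1]
finger_gap: 0.0007
finger_force: 0.0
[ 1.85428947e-01 -5.12409650e-02  1.39605874e+00  1.37040457e-03
  1.79831757e+00  1.52740721e+00] [0.46726255 0.1457144  0.26422193] [ 9.93444309e-01  1.14312576e-01 -8.16776267e-04 -6.11244789e-04] [-0.92355641  0.10330824  0.12740276]
wrist key_top [230.6 144.9] 0.74 [0.5048 0.1841 0.14  ]
[220, 132, 25, 25, 485] [232.3 144.5] centroid [0.5057 0.1823 0.14  ] boxc [0.5061 0.1827 0.14  ]
top
[405, 136, 16, 15, 174] [412.1 142.8] centroid [ 0.6797 -0.408   0.14  ] boxc [ 0.6792 -0.4091  0.14  ]
```

View pics/w1.png

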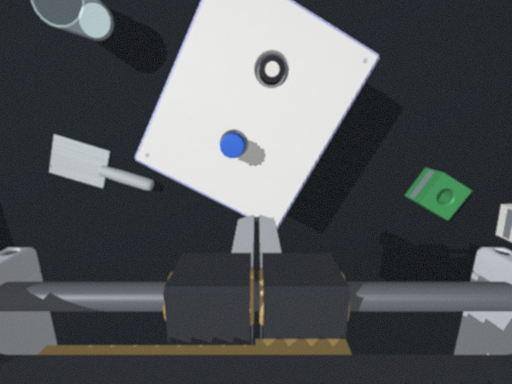

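The wrist view shows the key at (232,145), the cell at (272,69) and the green well at (446,196). This agrees with the top camera to within about 4 mm.

Run:
```python
from h import *
p=viewer.grab_frame("wrist");print(at_z(p,(272.3,69),.113),at_z(p,(446,196),.045))
s=readout.observe();print(tool(np.array([.505,.1805,.150])-s["tool_pos"]))
```

```text
[0.5951678  0.15253647 0.113     ] [ 0.49103857 -0.15168782  0.045     ]
[ 4.65300565 -2.96077309 11.56165635]
```

```bash
python3 -m inch '[[0,0,0,2.33,-1.48,0,1],[0,0,0,2.33,-1.48,0,1],[0,0,0,0,0,2.5,1],[0,0,0,0,0,3,1],[0,0,0,0,0,3,1],[0,0,0,0,0,2,1],[0,0,0,0,0,0.7,1],[0,0,0,0,0,0,1]]'; python3 -m inch '[[0,0,0,0,0,0.4,1],[0,0,0,0,0,0.4,1],[0,0,0,0,0,0.4,1],[0,0,0,0,0,0,1]]'
```

```text
time_s: 3.85
tool_pos: [0.5047, 0.1802, 0.153]
eef_rot: [0.994, 0.111, -0.001, 0.0]
wrist_force: [-0.4, -0.2, 0.6]
finger_gap: 0.0003
finger_force: 0.0
time_s: 4.25
tool_pos: [0.5052, 0.1814, 0.1412]
eef_rot: [0.994, 0.112, -0.0, 0.0]
wrist_force: [0.5, 0.3, -0.5]
finger_gap: 0.0003
finger_force: 0.0
```

```bash
python3 -m inch '[[0,0,0,0,0,0.25,1],[0,0,0,0,0,0.25,1],[0,0,0,0,0,0,1]]'; python3 -m inch '[[0,0,0,0,0,0.2,1],[0,0,0,0,0,0,1]]'
```

```text
time_s: 4.55
tool_pos: [0.5056, 0.1816, 0.1382]
eef_rot: [0.994, 0.112, 0.001, -0.0]
wrist_force: [-2.2, -0.7, 7.4]
finger_gap: 0.0004
finger_force: 3.4
time_s: 4.75
tool_pos: [0.5056, 0.1816, 0.1365]
eef_rot: [0.994, 0.112, 0.001, -0.0]
wrist_force: [-2.8, -1.3, 7.1]
finger_gap: 0.0007
finger_force: 3.6
```

```bash
for i in 1; do python3 -m inch '[[0,0,0,0,0,0.15,1],[0,0,0,0,0,0.15,1],[0,0,0,0,0,0,1]]'; done;  python3 -m inch '[[0,0,0,0,0,0.15,1],[0,0,0,0,0,0,1]]'| grep -E "pos|wrist"
```

```text
time_s: 5.05
tool_pos: [0.5056, 0.1816, 0.1337]
eef_rot: [0.994, 0.112, 0.001, -0.0]
wrist_force: [-2.2, -1.0, 6.3]
finger_gap: 0.0004
finger_force: 3.7
tool_pos: [0.5056, 0.1816, 0.1323]
wrist_force: [-2.3, -0.9, 8.1]
```

```bash
python3 -m inch '[[0,0,0,0,0,0.12,1],[0,0,0,0,0,0,1]]' | grep -E "pos|wrist"
```

```text
tool_pos: [0.5057, 0.1816, 0.1313]
wrist_force: [-3.1, -0.7, 8.4]
```

```bash
python3 -m inch '[[0,0,0,0,0,0.12,1],[0,0,0,0,0,0,1]]' | grep -E "pos|wrist"
```

```text
tool_pos: [0.5057, 0.1816, 0.1307]
wrist_force: [-3.9, -1.4, 10.5]
```

```bash
python3 -m inch '[[0,0,0,0,0,0.06,1],[0,0,0,0,0,0,1]]' | grep -E "pos|wrist"
```

```text
tool_pos: [0.5057, 0.1816, 0.1304]
wrist_force: [-3.7, -0.9, 11.1]
```

```bash
python3 -m inch '[[0,0,0,0,0,0,1],[0,0,0,0,0,0,1]]' | grep -E "pos|wrist"
```

```text
tool_pos: [0.5056, 0.1816, 0.1304]
wrist_force: [-4.6, -0.3, 10.9]
```

```bash
python3 -m inch '[[0,0,0,0,0,0.07,1],[0,0,0,0,0,0,1],[0,0,0,0,0,0,1]]' | grep -E "pos|wrist"
```

```text
tool_pos: [0.5057, 0.1816, 0.1301]
wrist_force: [-5.0, -2.0, 12.3]
```

```bash
python3 -m inch '[[0,0,0,0,0,-0.4,1],[0,0,0,0,0,-0.8,1],[0,0,0,0,0,-1,1],[0,0,0,0,0,-1,1],[0,0,0,0,0,-1,1],[0,0,0,0,0,-2,1],[0,0,0,0,0,-3,1],[0,0,0,0,0,-2.5,1],[0,0,0,-2,2,0,0.2],[0,0,0,0,0,0,0.2]]' | grep -E "time|pos|wrist"
python3 - <<'E'
from h import *
p=look("wrist",[("key_top",.17),("cell",.087),("green_stand_well",.045)],"w2")
blob(p,(100,120,60),(130,255,255),.17)
t=viewer.grab_frame("top");cv2.imwrite("pics/t2.png",t["image"][130:290,130:410])
E
```

```text
time_s: 7.35
tool_pos: [0.4899, 0.1563, 0.2444]
wrist_force: [-0.1, 0.1, -0.1]
wrist key_top [230.6 176.5] 0.67 [0.504  0.1847 0.17  ]
wrist cell [272.9  89.2] 0.97 [0.599  0.1608 0.087 ]
wrist green_stand_well [454.1 214.7] 0.74 [ 0.4927 -0.1441  0.045 ]
[219, 159, 29, 31, 685] [233.4 174. ] centroid [0.507  0.1826 0.17  ] boxc [0.5069 0.1829 0.17  ]
```

View pics/w2.png

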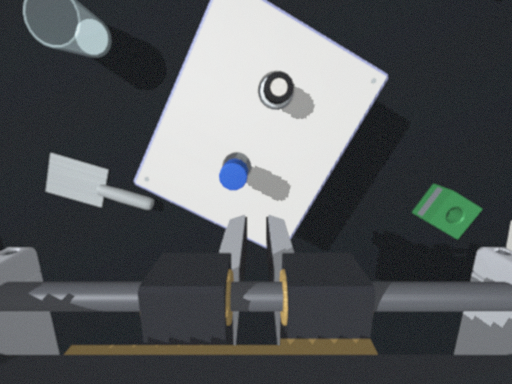

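The carriage has risen: the cell cap now stands above the deck with its white dot at (278,87), and the key is at (233,174).

Run:
```python
from h import *
def dot(p,u,v,w,z):
    g=cv2.cvtColor(p["image"],cv2.COLOR_BGR2GRAY)[v-w:v+w+1,u-w:u+w+1]
    m=(g>140).astype(np.uint8); n,l,st,ce=cv2.connectedComponentsWithStats(m); i=l[w,w]
    q=ce[i]+[u-w,v-w]; print(st[i].tolist(),q,at_z(p,q,z),at_depth(p,q))
p=viewer.grab_frame("wrist"); dot(p,278,87,12,.143)
t=viewer.grab_frame("top")
for r in viewer.spot_in(t,"cell")[:2]: print("top",r, at_z(t,r["rect"][:2],.14))
for r in viewer.spot_in(p,"cell")[:2]: print("w",r)
s=readout.observe();print(tool(np.array([.598,.1565,.20])-s["tool_pos"]))
```

```text
[6, 3, 18, 19, 248] [280.62096774  86.73790323] [0.59609702 0.15800492 0.143     ] [0.59593448 0.15808007 0.14429513]
w {'rect': [281.4, 86.6, 32.1, 35.0], 'confidence': 0.73}
[10.47797688  2.52527091  4.26078913]
```

```bash
python3 - <<'E'
from h import *
s=readout.observe();print(tool(np.array([.5965,.1575,.20])-s["tool_pos"]))
E
python3 -m inch '[[0,0,0,2.6,0.55,0,-1],[0,0,0,2.6,0.55,0,-1],[0,0,0,2.6,0.55,0,-1],[0,0,0,2.57,0.55,0,-1],[0,0,0,0,0,2,-1],[0,0,0,0,0,2.3,-1],[0,0,0,0,0,0,-1]]'
python3 - <<'E'
from h import *
p=viewer.grab_frame("wrist");cv2.imwrite("pics/w3.png",p["image"])
for r in viewer.spot_in(p,"cell")[:2]: print(r, at_z(p,r["rect"][:2],.13))
E
```

```text
[10.35397146  2.3944174   4.26091106]
time_s: 8.5
tool_pos: [0.5945, 0.1589, 0.1955]
eef_rot: [0.994, 0.112, -0.004, 0.0]
wrist_force: [0.5, 0.4, 0.1]
finger_gap: 0.0903
finger_force: 0.0
{'rect': [257.8, 197.4, 36.1, 38.1], 'confidence': 0.9} [0.59584942 0.15782538 0.13      ]
```

View pics/w3.png

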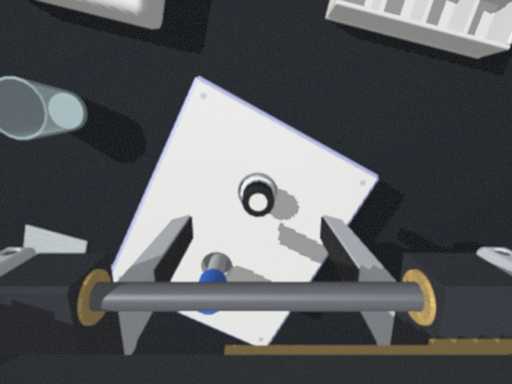

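The cap dot is at (258,202), centred between the open fingers, and the key is clear of both.

```bash
python3 -m inch '[[0,0,0,0.17,0.1,2.5,-1],[0,0,0,0,0,2.5,-1],[0,0,0,0,0,1.8,-1],[0,0,0,0,0,0.9,-1],[0,0,0,0,0,0,-1],[0,0,0,0,0,0,-1]]' 15
python3 -m inch '[[0,0,0,0,0,0,0],[0,0,0,0,0,0,0.2],[0,0,0,0,0,0,0.3],[0,0,0,0,0,0,0.4],[0,0,0,0,0,0,0.5],[0,0,0,0,0,0,1],[0,0,0,0,0,0,1],[0,0,0,0,0,0,1],[0,0,0,0,0,0,1]]' 15
```

```text
time_s: 9.2
tool_pos: [0.599, 0.1587, 0.1251]
eef_rot: [0.994, 0.112, 0.001, -0.0]
wrist_force: [0.6, 0.1, 0.3]
finger_gap: 0.0943
finger_force: 0.0
time_s: 10.1
tool_pos: [0.5981, 0.1585, 0.1232]
eef_rot: [0.994, 0.112, -0.0, 0.0]
wrist_force: [-0.5, 0.1, -0.1]
finger_gap: 0.0291
finger_force: 15.0
```

```bash
python3 -m inch '[[0,0,0,0,0,0,0.1],[0,0,0,0,0,0,0.1],[0,0,0,0,0,0,0.1],[0,0,0,0,0,0.3,0.1],[0,0,0,0,0,0.25,0.1],[0,0,0,0,0,0,0.1],[0,0,0,0,0,0,0.4],[0,0,0,0,0,0,0.4],[0,0,0,0,0,0,1],[0,0,0,0,0,0,1],[0,0,0,0,0,0,1],[0,0,0,0,0,0,1]]' 18
python3 -m inch '[[0,0,0,0,0,-0.3,1],[0,0,0,0,0,-0.7,1],[0,0,0,0,0,-1,1],[0,0,0,0,0,-1,1],[0,0,0,0,0,-1.5,1],[0,0,0,0,0,-2,1],[0,0,0,0,0,-1.5,1],[0,0,0,0,0,0,1]]'
python3 - <<'E'
from h import *
p=viewer.grab_frame("wrist");cv2.imwrite("pics/w4.png",p["image"])
E
```

```text
time_s: 11.3
tool_pos: [0.5982, 0.1585, 0.1178]
eef_rot: [0.994, 0.112, 0.0, 0.0]
wrist_force: [0.4, 0.5, 0.4]
finger_gap: 0.0294
finger_force: 18.0
time_s: 12.1
tool_pos: [0.5998, 0.1588, 0.2021]
eef_rot: [0.994, 0.112, 0.004, -0.0]
wrist_force: [0.1, 0.4, -0.3]
finger_gap: 0.0297
finger_force: 18.0
```

View pics/w4.png

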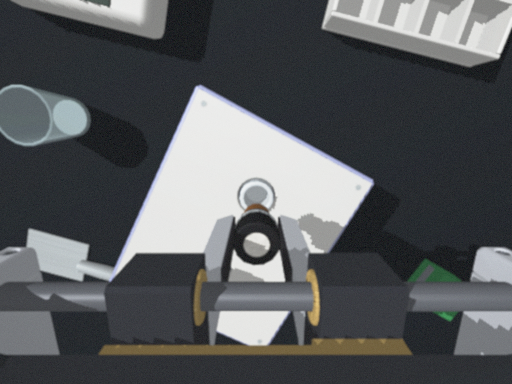

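The cell is held upright between the fingers, cap dot at (257,244), clear of the empty cup at (257,196).

```bash
python3 -m inch '[[0,0,0,0,0,-1,1],[0,0,0,-0.9,1.1,-1,1],[0,0,0,-1.78,2.21,0,1],[0,0,0,-1.78,2.21,0,1],[0,0,0,-1.78,2.21,0,1],[0,0,0,-1.78,2.21,0,1],[0,0,0,-1.78,2.21,0,1],[0,0,0,-1.78,2.21,0,1],[0,0,0,-1.78,2.21,0,1],[0,0,0,-1.78,2.21,0,1],[0,0,0,-1.78,2.21,0,1],[0,0,0,-1.78,2.21,0,1],[0,0,0,-1.78,2.21,0,1],[0,0,0,-0.9,1.1,1,1],[0,0,0,0,0,2,1],[0,0,0,0,0,2.5,1],[0,0,0,0,0,1,1],[0,0,0,0,0,0,1],[0,0,0,0,0,0,1]]'
python3 - <<'E'
from h import *
s=readout.observe(); print(s["tool_pos"],s["eef_rot"])
p=look("wrist",[("green_stand_well",.045),("cell",s["tool_pos"][2]-.031)],"w5")
print("green");blob(p,(40,80,30),(85,255,255),.045)
t=look("top",[("green_stand_well",.045)]);blob(t,(40,80,30),(85,255,255),.045,40)
E
```

```text
time_s: 14.05
tool_pos: [0.4486, -0.1477, 0.1537]
eef_rot: [0.994, 0.112, 0.0, 0.0]
wrist_force: [0.4, 0.5, -0.4]
finger_gap: 0.0295
finger_force: 18.0
[ 0.44864925 -0.14769001  0.15365603] [9.93744434e-01 1.11676969e-01 3.72244125e-04 3.41032911e-04]
wrist green_stand_well [261.7 150.6] 0.6 [ 0.4898 -0.1442  0.045 ]
wrist green_stand_well [389.4 186.2] 0.16 [ 0.4831 -0.2898  0.045 ]
wrist cell [255.  211.1] 0.58 [ 0.4483 -0.1466  0.1227]
green
[227, 111, 73, 74, 3082] [262.8 147.6] centroid [ 0.4932 -0.1447  0.045 ] boxc [ 0.4933 -0.1448  0.045 ]
top green_stand_well [311.5 210.1] 0.53 [ 0.5031 -0.1409  0.045 ]
top green_stand_well [395.9 153.2] 0.47 [ 0.6689 -0.3899  0.045 ]
[300, 201, 13, 20, 102] [306.2 209.5] centroid [ 0.5048 -0.1256  0.045 ] boxc [ 0.5019 -0.1251  0.045 ]
```

View pics/w5.png

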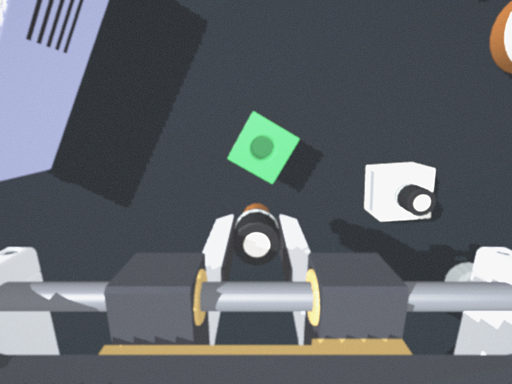

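The green well is centred at (262,147), with the held cell's dot at (257,244) and the spare cell off to the side at (420,200).

```bash
cat > meas.py <<'E'
from h import *
def meas():
    s=readout.observe(); p=viewer.grab_frame("wrist"); im=p["image"]
    m=cv2.inRange(cv2.cvtColor(im,cv2.COLOR_BGR2HSV),np.array((40,60,20)),np.array((85,255,255)))
    n,l,st,ce=cv2.connectedComponentsWithStats(m); i=1+np.argmax(st[1:,4]); x,y,w,h=st[i,:4]
    G=im[:,:,1].astype(float); B=(G<0.75*np.percentile(G[l==i],80))
    hull=np.zeros_like(m); c,_=cv2.findContours((l==i).astype(np.uint8),0,2); cv2.fillConvexPoly(hull,cv2.convexHull(c[0]),1)
    hull=cv2.erode(hull,np.ones((9,9)))
    n,l2,st2,ce2=cv2.connectedComponentsWithStats((B&(hull>0)).astype(np.uint8)); j=1+np.argmax(st2[1:,4])
    print("well",st2[j].tolist(),ce2[j].round(1)); W=at_z(p,ce2[j],.045)
    g=cv2.cvtColor(im,cv2.COLOR_BGR2GRAY); mm=(g[225:262,240:275]>140).astype(np.uint8); n,l3,st3,ce3=cv2.connectedComponentsWithStats(mm)
    q=ce3[l3[19,17]]+[240,225]; D=at_z(p,q,s["tool_pos"][2]+.0252)
    print("dot",q.round(1),"W",W,"D",D,"D-tcp",D-s["tool_pos"]); print("go W-D",tool(W-D)[:2],"W-tcp",tool(W-s["tool_pos"])[:2], "z",s["tool_pos"][2])
if __name__=="__main__": meas()
E
python3 meas.py
```

```text
well [251, 138, 22, 22, 331] [260.6 148.1]
dot [256.3 244.1] W [ 0.49268042 -0.14252212  0.045     ] D [ 0.44655483 -0.14807857  0.17909989] D-tcp [-0.00255695 -0.00046043  0.0252    ]
go W-D [4.60534014 0.4689608 ] W-tcp [4.3486956  0.45970365] z 0.15389989342021934
```

```bash
python3 -m inch '[[0,0,0,1.6,0.17,0,1],[0,0,0,2,0.2,0,1],[0,0,0,1,0.1,0,1],[0,0,0,0,0,2,1],[0,0,0,0,0,2.5,1],[0,0,0,0,0,1.5,1],[0,0,0,0,0,0.9,1],[0,0,0,0,0,0,1],[0,0,0,0,0,0,1]]'
python3 - <<'E'
from h import *
s=readout.observe();W=np.array([.4927,-.1425,0]);print(tool(W+[.0025,.0005,s["tool_pos"][2]]-s["tool_pos"]),s["eef_rot"])
E
```

```text
time_s: 15.25
tool_pos: [0.4948, -0.142, 0.0845]
eef_rot: [0.994, 0.112, 0.0, 0.0]
wrist_force: [-0.5, 0.7, -0.3]
finger_gap: 0.0299
finger_force: 18.0
[3.74515759e-02 5.31659365e-03 3.64751101e-05] [9.93742908e-01 1.11690214e-01 4.72920541e-04 3.23460967e-04]
```

```bash
python3 - <<'E'
from h import *
p=viewer.grab_frame("wrist");a=cv2.resize(p["image"][140:290,170:340],None,fx=3.5,fy=3.5,interpolation=cv2.INTER_CUBIC);cv2.imwrite("pics/w6.png",a)
E
python3 -m inch '[[0,0,0,0,0,0.3,1],[0,0,0,0,0,0.3,1],[0,0,0,0,0,0.3,1],[0,0,0,0,0,0,1]]'
```

```text
time_s: 15.7
tool_pos: [0.494, -0.1417, 0.0742]
eef_rot: [0.994, 0.112, -0.0, -0.0]
wrist_force: [-0.2, 0.0, -0.7]
finger_gap: 0.0296
finger_force: 18.0
```

View pics/w6.png

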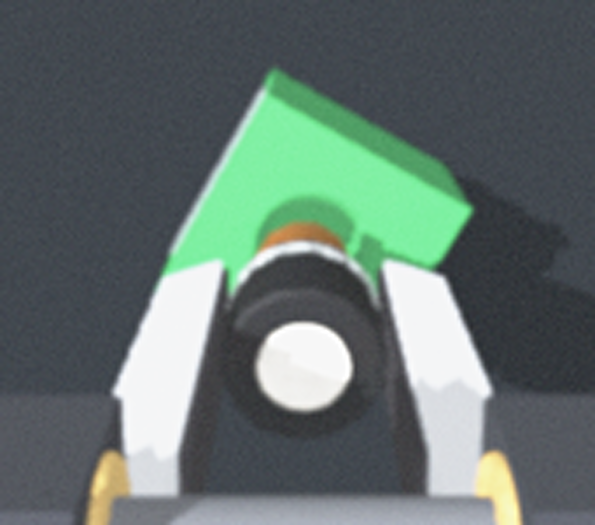

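The vial sits just above the well, about 7 crop pixels (1.5–2 mm) left of centre (303 against 310). I'll nudge it by +y.

```bash
python3 -m inch '[[0,0,0,0.05,0.15,0,1],[0,0,0,0,0,0.2,1],[0,0,0,0,0,0.2,1],[0,0,0,0,0,0,1]]';python3 -m inch '[[0,0,0,0,0,0.2,1],[0,0,0,0,0,0.2,1],[0,0,0,0,0,0,1]]'
```

```text
time_s: 16.1
tool_pos: [0.495, -0.1431, 0.0703]
eef_rot: [0.994, 0.112, -0.0, -0.0]
wrist_force: [-1.0, -0.4, -0.9]
finger_gap: 0.0299
finger_force: 18.0
time_s: 16.4
tool_pos: [0.4949, -0.1431, 0.0663]
eef_rot: [0.994, 0.112, -0.0, -0.0]
wrist_force: [0.3, 0.4, -0.6]
finger_gap: 0.0296
finger_force: 18.0
```

In the well, with no contact force. Continuing down to the seat (about 0.048).

```bash
python3 -m inch '[[0,0,0,0,0,0.3,1],[0,0,0,0,0,0.3,1],[0,0,0,0,0,0.3,1],[0,0,0,0,0,0.3,1],[0,0,0,0,0,0,1]]';python3 -m inch '[[0,0,0,0,0,0.2,1],[0,0,0,0,0,0.2,1],[0,0,0,0,0,0.1,1],[0,0,0,0,0,0,1]]'
```

```text
time_s: 16.9
tool_pos: [0.4948, -0.143, 0.0541]
eef_rot: [0.994, 0.112, -0.001, -0.0]
wrist_force: [-0.1, 0.2, -0.1]
finger_gap: 0.0295
finger_force: 18.0
time_s: 17.3
tool_pos: [0.4951, -0.1432, 0.0496]
eef_rot: [0.994, 0.112, -0.0, -0.0]
wrist_force: [0.1, -0.3, -0.5]
finger_gap: 0.0299
finger_force: 18.0
```

```bash
python3 -m inch '[[0,0,0,0,0,0.12,1],[0,0,0,0,0,0,1],[0,0,0,0,0,0,1]]';python3 -m inch '[[0,0,0,0,0,0.1,1],[0,0,0,0,0,0,1],[0,0,0,0,0,0,1]]'|grep -E "pos|wrist"
```

```text
time_s: 17.6
tool_pos: [0.4952, -0.1432, 0.0486]
eef_rot: [0.994, 0.112, 0.0, 0.0]
wrist_force: [-0.7, 0.4, -1.2]
finger_gap: 0.0294
finger_force: 18.0
tool_pos: [0.4954, -0.1433, 0.0477]
wrist_force: [0.2, -0.4, 0.0]
```

```bash
python3 -m inch '[[0,0,0,0,0,0.08,1],[0,0,0,0,0,0,1],[0,0,0,0,0,0,1]]'|grep -E "pos|wrist"
```

```text
tool_pos: [0.4954, -0.1433, 0.0477]
wrist_force: [-2.2, -0.7, 5.2]
```

```bash
python3 -m inch '[[0,0,0,0,0,0.08,1],[0,0,0,0,0,0,1],[0,0,0,0,0,0,1]]'|grep -E "pos|wrist"
```

```text
tool_pos: [0.4955, -0.1433, 0.0477]
wrist_force: [-4.2, 1.8, 9.9]
```

Seated: firm contact at TCP z = 0.0477. Now ease off, open, retreat and check.

```bash
python3 -m inch '[[0,0,0,0,0,-0.14,1],[0,0,0,0,0,0,0.3],[0,0,0,0,0,0,0.2],[0,0,0,0,0,0,0],[0,0,0,0,0,0,-0.3],[0,0,0,0,0,0,-0.3],[0,0,0,0,0,0,-0.3]]'
python3 -m inch '[[0,0,0,0,0,-0.5,-0.3],[0,0,0,0,0,-1.5,-0.3],[0,0,0,0,0,-2.5,-0.3],[0,0,0,0,0,-4,-0.3],[0,0,0,0,0,-4,-0.3],[0,0,0,0,0,-4,-0.3],[0,0,0,-3,0,-3,-0.3],[0,0,0,-3,0,-1,1],[0,0,0,0,0,0,1]]'
python3 - <<'E'
from h import *
s=readout.observe()
p=viewer.grab_frame("wrist");cv2.imwrite("pics/w7.png",p["image"])
t=viewer.grab_frame("scene");cv2.imwrite("pics/s7.png",cv2.resize(t["image"][130:270,130:360],None,fx=3,fy=3,interpolation=cv2.INTER_CUBIC))
print(tool(np.array([.5056,.1816,.235])-s["tool_pos"]))
for r in viewer.pinpoint(p,"cell")[:3]: print(r,at_z(p,r["location"],.017))
E
```

```text
time_s: 19.2
tool_pos: [0.4952, -0.1432, 0.0473]
eef_rot: [0.994, 0.112, -0.0, 0.0]
wrist_force: [-0.1, 0.3, 0.1]
finger_gap: 0.0606
finger_force: 0.0
time_s: 20.1
tool_pos: [0.4359, -0.1575, 0.2564]
eef_rot: [0.994, 0.111, 0.003, 0.002]
wrist_force: [0.8, -0.1, 0.8]
finger_gap: 0.0485
finger_force: 0.0
[ 14.29491834 -31.52956612   2.13580134]
{'location': [251.4, 130.4], 'confidence': 0.56} [ 0.49125588 -0.13863603  0.017     ]
```

View pics/s7.png

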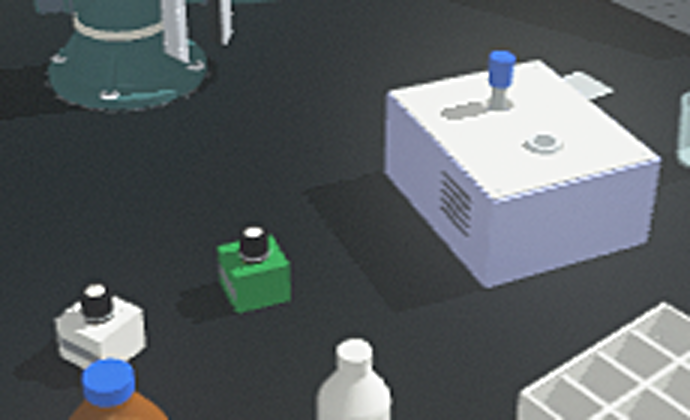

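The cell stands upright in the green stand, crop (253,245), just like the spare. The carriage is up and empty, so I go back to the key.

```bash
python3 -m inch '[[0,0,0,0.6,-1.3,0,1],[0,0,0,1.25,-2.75,0,1],[0,0,0,1.25,-2.75,0,1],[0,0,0,1.25,-2.75,0,1],[0,0,0,1.25,-2.75,0,1],[0,0,0,1.25,-2.75,0,1],[0,0,0,1.25,-2.75,0,1],[0,0,0,1.25,-2.75,0,1],[0,0,0,1.25,-2.75,0,1],[0,0,0,1.25,-2.75,0,1],[0,0,0,1.25,-2.75,0,1],[0,0,0,1.2,-2.7,0,1],[0,0,0,0,0,0,1],[0,0,0,0,0,0,1]]' 20
python3 - <<'E'
from h import *
s=readout.observe();print(tool(np.array([.5056,.1816,.18])-s["tool_pos"]))
E
```

```text
time_s: 21.65
tool_pos: [0.506, 0.1831, 0.2505]
eef_rot: [0.994, 0.113, -0.002, 0.001]
wrist_force: [0.3, -0.4, -0.3]
finger_gap: 0.0005
finger_force: 0.0
[-0.04755089  0.12786522  7.04631551]
```

```bash
python3 -m inch '[[0,0,0,-0.05,0.1,2,1],[0,0,0,0,0,2.5,1],[0,0,0,0,0,1.8,1],[0,0,0,0,0,0.6,1],[0,0,0,0,0,0.3,1],[0,0,0,0,0,0.3,1],[0,0,0,0,0,0.3,1],[0,0,0,0,0,0,1]]'
python3 -m inch '[[0,0,0,0,0,0.4,1],[0,0,0,0,0,0.4,1],[0,0,0,0,0,0.4,1],[0,0,0,0,0,0.4,1],[0,0,0,0,0,0.4,1],[0,0,0,0,0,0,1]]'
```

```text
time_s: 22.45
tool_pos: [0.5062, 0.1813, 0.1747]
eef_rot: [0.994, 0.112, 0.0, 0.0]
wrist_force: [0.1, 0.2, 0.3]
finger_gap: 0.0004
finger_force: 0.0
time_s: 23.05
tool_pos: [0.5066, 0.1815, 0.1557]
eef_rot: [0.994, 0.112, 0.001, -0.0]
wrist_force: [-0.4, 0.2, 5.5]
finger_gap: 0.0003
finger_force: 2.9
```

```bash
python3 -m inch '[[0,0,0,0,0,0.4,1],[0,0,0,0,0,0.4,1],[0,0,0,0,0,0.4,1],[0,0,0,0,0,0.3,1],[0,0,0,0,0,0.2,1],[0,0,0,0,0,0,1]]'; python3 -m inch '[[0,0,0,0,0,0.15,1],[0,0,0,0,0,0.15,1],[0,0,0,0,0,0,1]]'|grep -E "pos|wrist"
```

```text
time_s: 23.65
tool_pos: [0.5066, 0.1815, 0.1393]
eef_rot: [0.994, 0.112, 0.001, -0.0]
wrist_force: [-0.9, -1.0, 8.1]
finger_gap: 0.0006
finger_force: 3.7
tool_pos: [0.5066, 0.1815, 0.1365]
wrist_force: [-1.7, -1.5, 7.7]
```

```bash
python3 -m inch '[[0,0,0,0,0,0.12,1],[0,0,0,0,0,0,1]]'|grep -E "pos|wrist"
```

```text
tool_pos: [0.5066, 0.1815, 0.1354]
wrist_force: [-2.1, -1.5, 7.9]
```

```bash
python3 -m inch '[[0,0,0,0,0,0.12,1],[0,0,0,0,0,0,1]]'|grep -E "pos|wrist"
```

```text
tool_pos: [0.5066, 0.1815, 0.1342]
wrist_force: [-1.9, -0.8, 7.3]
```

```bash
python3 -m inch '[[0,0,0,0,0,0.12,1],[0,0,0,0,0,0,1]]'|grep -E "pos|wrist"
```

```text
tool_pos: [0.5066, 0.1815, 0.1331]
wrist_force: [-2.3, -0.2, 7.8]
```

```bash
python3 -m inch '[[0,0,0,0,0,0.12,1],[0,0,0,0,0,0,1]]'|grep -E "pos|wrist"
```

```text
tool_pos: [0.5066, 0.1815, 0.1319]
wrist_force: [-2.5, -1.3, 8.5]
```

```bash
python3 -m inch '[[0,0,0,0,0,0.1,1],[0,0,0,0,0,0,1]]'|grep -E "pos|wrist"
```

```text
tool_pos: [0.5066, 0.1815, 0.1309]
wrist_force: [-2.1, -1.0, 8.0]
```

```bash
python3 -m inch '[[0,0,0,0,0,0.12,1],[0,0,0,0,0,0,1]]'|grep -E "pos|wrist"
```

```text
tool_pos: [0.5066, 0.1815, 0.1298]
wrist_force: [-2.5, -1.1, 8.6]
```

```bash
python3 -m inch '[[0,0,0,0,0,0.12,1],[0,0,0,0,0,0,1]]'|grep -E "pos|wrist"
```

```text
tool_pos: [0.5066, 0.1815, 0.1286]
wrist_force: [-2.1, -0.2, 9.1]
```

```bash
python3 -m inch '[[0,0,0,0,0,0.1,1],[0,0,0,0,0,0,1]]'|grep -E "pos|wrist"
```

```text
tool_pos: [0.5066, 0.1815, 0.1276]
wrist_force: [-2.3, 0.1, 9.5]
```

```bash
python3 -m inch '[[0,0,0,0,0,0.12,1],[0,0,0,0,0,0,1]]'|grep -E "pos|wrist"
```

```text
tool_pos: [0.5066, 0.1815, 0.1265]
wrist_force: [-2.0, -0.9, 8.4]
```

```bash
python3 -m inch '[[0,0,0,0,0,0.1,1],[0,0,0,0,0,0,1]]'|grep -E "pos|wrist"
```

```text
tool_pos: [0.5066, 0.1815, 0.1255]
wrist_force: [-2.6, -0.4, 9.0]
```

```bash
python3 -m inch '[[0,0,0,0,0,0.08,1],[0,0,0,0,0,0,1]]'|grep -E "pos|wrist"
```

```text
tool_pos: [0.5066, 0.1815, 0.1248]
wrist_force: [-2.2, -1.0, 9.7]
```

```bash
python3 -m inch '[[0,0,0,0,0,0.1,1],[0,0,0,0,0,0,1]]'|grep -E "pos|wrist"
```

```text
tool_pos: [0.5066, 0.1815, 0.1239]
wrist_force: [-3.3, -1.5, 9.9]
```

```bash
python3 -m inch '[[0,0,0,0,0,0.1,1],[0,0,0,0,0,0,1]]'|grep -E "pos|wrist"
```

```text
tool_pos: [0.5066, 0.1815, 0.1233]
wrist_force: [-3.3, -0.5, 12.0]
```

```bash
python3 -m inch '[[0,0,0,0,0,0.05,1],[0,0,0,0,0,0,1]]'|grep -E "pos|wrist"
```

```text
tool_pos: [0.5067, 0.1815, 0.1231]
wrist_force: [-3.2, -1.8, 12.3]
```

```bash
python3 -m inch '[[0,0,0,0,0,0.05,1],[0,0,0,0,0,0,1]]'|grep -E "pos|wrist"
python3 -m inch '[[0,0,0,0,0,-0.3,1],[0,0,0,0,0,-0.5,1],[0,0,0,0,0,-0.7,1],[0,0,0,0,0,-1,1],[0,0,0,0,0,-2,1],[0,0,0,0,0,-3,1],[0,0,0,0,0,-3,1],[0,0,0,-3,2,-2,1],[0,0,0,-3,3,0,1],[0,0,0,-2,2,0,1],[0,0,0,0,0,0,1]]'
python3 - <<'E'
from h import *
t=viewer.grab_frame("scene");cv2.imwrite("pics/s8.png",cv2.resize(t["image"][130:270,130:360],None,fx=3,fy=3,interpolation=cv2.INTER_CUBIC))
p=viewer.grab_frame("wrist")
for z in(.14,.17): print(z);blob(p,(100,120,60),(130,255,255),z)
m=cv2.inRange(cv2.cvtColor(p["image"],cv2.COLOR_BGR2HSV),np.array((100,120,60)),np.array((130,255,255)))
v,u=np.nonzero(cv2.erode(m,np.ones((7,7)))); print(np.median([at_depth(p,(a,b)) for a,b in zip(u,v)],axis=0))
E
```

```text
tool_pos: [0.5067, 0.1815, 0.1229]
wrist_force: [-3.9, -0.6, 12.7]
time_s: 28.05
tool_pos: [0.4423, 0.0934, 0.2447]
eef_rot: [0.994, 0.11, 0.0, 0.0]
wrist_force: [-0.0, -0.2, -0.9]
finger_gap: 0.0007
finger_force: 0.0
0.14
[172, 100, 32, 27, 671] [187.3 113.3] centroid [0.5047 0.18   0.14  ] boxc [0.505  0.1799 0.14  ]
0.17
[172, 100, 32, 27, 671] [187.3 113.3] centroid [0.5056 0.1727 0.17  ] boxc [0.5059 0.1726 0.17  ]
[0.50468478 0.17981878 0.14110843]
```

View pics/s8.png

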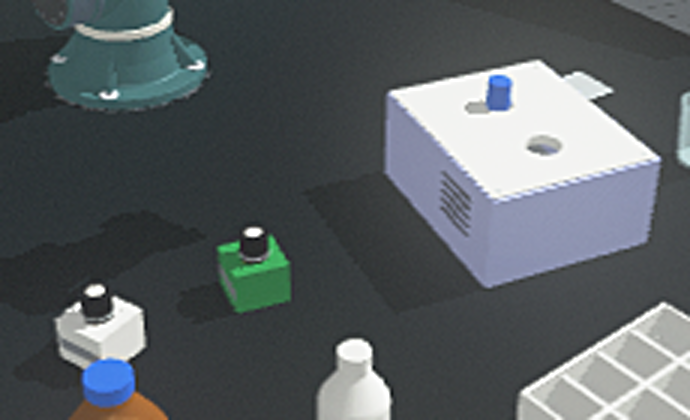

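The key is back down at 140 mm and the cup is inside the case, at (543,146). The cell is seated in the green stand at (253,245).

```bash
python3 -c "
from bench import ticket; print(ticket.finish_job())"
```

```text
the job is handed in; nothing more can be done
None
```

The job is handed in at about 28 s: the cell stands upright and fully seated in the green stand, the empty carriage is locked down, and the key was pressed with no more than about 14 N.

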